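# Set a bag crimper's foot with a gauge blade

### The arm

A 7-joint arm with a two-finger parallel gripper is mounted at the origin on a cart in front of the work surface, level with it; the furniture and walls round the work are solid. World frame = base frame: x ahead of the robot, y to its left, z up, the work surface at z = 0. Lengths are in m, angles in rad, forces in N, time in s.
With the tool pointing down it reaches from about 0.425 to 0.925 m from the base axis. Payload 6.8 kg.
Tool frame: the origin (TCP) lies at the very end of the fingers, on their centre line; the grasp point (between the pads) lies 19 mm behind it; z points along the fingers, y is the line along which they close (so a half turn about z gives the same grasp; the last joint's range is limited). The gripper opens to 85 mm and grips with 20 to 120 N. Pads are 22 mm wide; open, the fingers measure 114 mm over their backs; the gripper's body (76 mm by 85 mm) begins 54 mm behind the grasp point. The pads swing forward as they close: fully open they stand 13 mm farther back than shut.
Start: joints at [-1.383, 0.477, 0.022, 1.555, -0.011, 1.109, -0.083], TCP at [0.197, 0.646, 0.231] pointing down, gripper open.
Joint ranges: [-2.96, 2.96], [-0.34, 2.1], [-1.41, 1.46], [0.24, 2.44], [-1.37, 4.51], [0.17, 1.92], [-2.96, 2.96]. Speed limits (rad/s): [2.39, 2.39, 3.14, 3.14, 3.14, 3.14, 3.14].

### API

Orientations are given as a unit quaternion [w, x, y, z].
In Python, from station import bot gives the robot as it stands. The module is installed in compiled form; this text tells all that it offers.
- The arm moves only by the shell command python3 -m jog 'ROWS' [OPENING] [FORCE]. ROWS is JSON, a list of rows, each a list of 4 numbers: the shift along the tool's x, y, z in cm, then the turn about the tool's z in rad. In form: [[x, y, z, spin], ...]. A call has 1 to 20 rows; each row is the pose to reach, as a shift and turn from the pose commanded when the call began, along the tool's axes at that moment; what a row does not reach only later rows make up. A row lasts 1/12 s, in which the tool goes at most 41.7 mm and 7.16 degrees, less where a joint would pass 70% of its speed; a pose out of reach is approached as far as the arm can. A call with a gripper value outside its range is refused whole. OPENING is the closure, from -1 (fully open) to 1 (shut), set as the call begins (- or left out, the last holds). The fingers move at their own pace and stop on an object; FORCE is the grip in N (left out, the last holds). Time passes only in rows, so rows that repeat a pose let the fingers close. It gives the time, the measured TCP pose, the force, the opening and the grip force at its end, in the units of the state.
- bot.get_obs(): the state, without advancing time (a new reading comes with each control period).
- bot.read_camera(name): name is "scene" or "top"; returns a dict with "pixels" (400x640x3 uint8, red, green, blue), "depth" (400x640 float32, m along the optical axis (not along the pixel's ray), 0 where there is no reading), "fovy" (degrees; the focal length in pixels is half the picture's height over the tangent of half this angle, whatever the lens; pixels are square), "cx", "cy" (the principal point, pixels), "distortion" ([k1, k2, p1, p2, k3] as OpenCV has them; the pictures are not rectified), "pose" (4x4, takes a point from camera to world coordinates). Camera axes: x right, y down, z forward; pixel columns grow to the right and rows downward; lengths in m; the calibration is good to about 2 mm. A picture is of the moment at which its call begins.
- bot.hand_in(): hands the job in; it is judged then, once.
The state is a dict: "t": time; "q": joint angles; "joint_vel": joint speeds; "joint_torque": joint torques, N m; "eef_pos": TCP position; "tool_rot": TCP orientation; "contact_force": force on the tool from outside, world axes, zero at the start; "torque": the same for the moment, N m; "gripper_width": opening from 0.0 (shut) to 1.0 (fully open); "grasp_force": force on a finger pad.
Only numpy, scipy, OpenCV 4.12 (cv2) and the standard library are available. Lean on these libraries where they do the work, as an engineer would, in place of code of your own. Each camera call takes 0.05 s, during which the arm holds its last target. There are 200 camera calls.

### The job

Set the foot of the bag crimper to the gauge: slide the gauge blade along the bed under the raised foot until it is fully home against the back stop, then turn the screw knob clockwise until the foot just drags on the blade, so that drawing it takes a steady pull of about 9 N, never clamping it hard. Holding the gauge by its tab, draw it back about a centimetre to try the drag, and leave it there, nipped and released, without disturbing the other things on the counter.

Things in the scene. Friction and masses are not known exactly. Their poses are not given: they have to be found in the camera images.
- press: Bag crimper, fixed on the counter: grey frame on a base plate 190 x 112 mm, 131 mm tall over the knob. Origin: on the counter under the knob axis; +x points to its back, the blade goes in from the open front (-x), z up. Its flat steel bed has its top at z = 30 mm, runs from x = -85 to +40 mm and is 56 mm wide. Two low guide strips on the bed form a channel that leads under the foot.
- channel_mouth (a point): Middle of the channel's flared mouth, on the bed, at press x = -62, y = 0, z = 30 mm (axes as press). The flare is about 47 mm wide here and narrows to 35 mm at press x = -40 mm; from there to the back stop the 10 mm high guide strips run straight along press x.
- back_stop (a point): Foot of the back stop's front face, on the bed at press x = +30, y = 0, z = 30 mm (axes as press): the blade's tip meets it when fully home.
- foot_spot (a point): Spot on the bed under the middle of the foot (press x = 0, y = 0, z = 30 mm). The foot, a steel pad 24 mm (x) by 26 mm (y), starts 6 to 12 mm above the bed; the exact height is not known. It has a spring of 5 N/mm behind it, so once it touches the blade its force grows from 0 by roughly 20 to 24 N per rad of knob. Right is 5 to 15 N, best 10 N; over 30 N does harm.
- press_head: The bridge of the crimper over the bed, with the knob, stem and foot it carries. Same origin and axes as press, fixed to it. The bridge spans x = -23 to +23, y = -49 to +49, z = 76 to 94 mm, on two posts at y = -40 and +40 mm (16 mm wide).
- knob_grip (a point): Point on the screw knob's vertical axis at the height to grip, 122 mm above the counter; axes as press, fixed to the bridge (it does not turn with the knob). The knob is an upright round black knurled cylinder 34 mm across, from 99 to 131 mm above the counter; grip it from above across its diameter, in any direction.
- knob_top (a point): Centre of the knob's top, 131 mm above the counter (does not turn). Clockwise seen from above lowers the foot 5 mm per rad, anticlockwise raises it. Turning takes about 0.2 N m of friction plus 0.005 N m for each newton of foot force (this part always acts anticlockwise); it stays where it is left. From the start it takes 0.3 to 1.7 rad clockwise to bring the foot onto the blade.
- gauge: Loose gauge, 0.12 to 0.2 kg: flat steel blade 4 mm thick, 30 mm wide, and an upright dark wooden tab 44 mm long (x), 12 mm thick (y), from 3 to 42 mm up. Origin: under the middle of the tab, level with the blade's underside; +x points along the blade to its tip, 140 mm away; the blade starts at x = 22 mm. At the start it lies flat left of the crimper, tip away from the robot.
- tab_grip (a point): Middle of the tab, 26 mm above the gauge's underside: the place to grip, across y. The blade rubs on foot and bed with a friction coefficient of about 0.6 each; drawn slowly, the pull felt in the hand is about 0.9 times the foot force (0.7 to 1.2; it sags to the lower end once the hand stops).
- gauge_tip (a point): Middle of the blade's tip end, 140 mm along +x from the gauge's origin, 2 mm above its underside. The last 10 mm of the blade are narrowed to 22 mm.
- espresso_cup: Bystander: green and white espresso cup, 65 x 91 x 55 mm, origin under its centre. Leave it alone.
- stamp: Bystander: small wooden hand stamp, 30 x 38 x 82 mm, origin under its centre. Leave it alone.
- marker_pen: Bystander: marker lying on the counter, 128 mm long, 18 mm thick, origin under its centre. Leave it alone.

How it is judged:
By the outcome, as a careful person would: the job done as asked, in the order asked, and still so for the second after the job is handed in, with the robot touching nothing.
It also fails if it takes over 72 s, if anything falls off the work surface, if the arm or the gripper's body presses on something with over 40 N, if the wrist force passes 120 N, or if a joint passes its speed limit or range.

## Working session

There is one attempt and no reset: what is moved stays moved. The work goes in short steps, Python scripts to look and compute and a shell command to move; the robot and the scene stay as the last step left them, time stands still between calls to the robot, and variables do not carry over. Pictures are saved under pics/ and viewed, at most 10 in all, crops included, and the job is handed in when it is done.

```bash
mkdir -p pics; cat > h.py <<'E'
import numpy as np, cv2, pickle
from station import bot
def grab(n):
    c=bot.read_camera(n); pickle.dump(c,open(f'{n}.pkl','wb')); return c
def load(n): return pickle.load(open(f'{n}.pkl','rb'))
def K(c):
    f=200/np.tan(np.radians(c['fovy'])/2); return np.array([[f,0,c['cx']],[0,f,c['cy']],[0,0,1]])
def ray(c,u,v):
    p=cv2.undistortPoints(np.array([[[u,v]]],float),K(c),np.array(c['distortion']))[0,0]
    T=np.array(c['pose']); return T[:3,3],T[:3,:3]@np.array([p[0],p[1],1])
def atz(c,u,v,z):
    o,d=ray(c,u,v); return o+d*(z-o[2])/d[2]
def atd(c,u,v):
    o,d=ray(c,u,v); return o+d*np.median(c['depth'][int(v)-1:int(v)+2,int(u)-1:int(u)+2])
def tri(c1,p1,c2,p2):
    o1,d1=ray(c1,*p1);o2,d2=ray(c2,*p2)
    s=np.linalg.lstsq(np.c_[d1,-d2],o2-o1,rcond=None)[0]
    a,b=o1+d1*s[0],o2+d2*s[1]; return (a+b)/2,np.linalg.norm(a-b)
E
python3 - <<'E'
from h import *
for n in('scene','top'):
    c=grab(n); cv2.imwrite(f'pics/{n}0.png',c['pixels'][...,::-1]); print(n,c['fovy'],c['cx'],c['cy'],c['distortion'],np.round(c['pose'],3).tolist())
print(bot.get_obs())
E
```

```text
scene 46.97364357361598 323.0416889334166 198.5381369762433 [-0.00039764  0.          0.          0.          0.        ] [[0.747, -0.36, 0.559, -0.062], [-0.665, -0.387, 0.639, -0.662], [-0.013, -0.849, -0.528, 0.7], [0.0, 0.0, 0.0, 1.0]]
top 54.38472628409853 318.6773064866922 196.23260656876874 [-0.06282551  0.          0.          0.          0.        ] [[-0.028, -0.998, 0.06, 0.451], [-1.0, 0.028, 0.003, 0.015], [-0.005, -0.06, -0.998, 1.252], [0.0, 0.0, 0.0, 1.0]]
{'t': 0.1, 'q': array([-1.38308831,  0.47773773,  0.02235164,  1.55634299, -0.01150302,
        1.10929266, -0.08311041]), 'joint_vel': array([ 0.00064019,  0.00012009,  0.00092748, -0.00296594,  0.00085784,
        0.00176111,  0.00105614]), 'joint_torque': array([ 4.19596981e-03, -5.97764325e+01,  1.61360085e+00, -2.81958461e+01,
        1.28580045e-02,  4.95609143e-03,  6.88045503e-06]), 'eef_pos': array([0.19663175, 0.64517249, 0.23041355]), 'tool_rot': array([-6.10429715e-05,  1.47365112e-01,  9.89081817e-01, -8.23965344e-04]), 'contact_force': array([-0.15959641,  0.18434473,  0.48807966]), 'torque': array([ 0.01662357,  0.00963316, -0.00280999]), 'grasp_force': 0.0, 'gripper_width': 0.9978208636752987}
```

View pics/scene0.png

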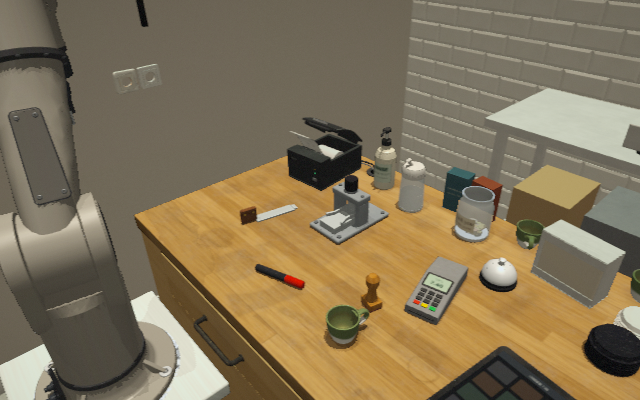

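View pics/top0.png

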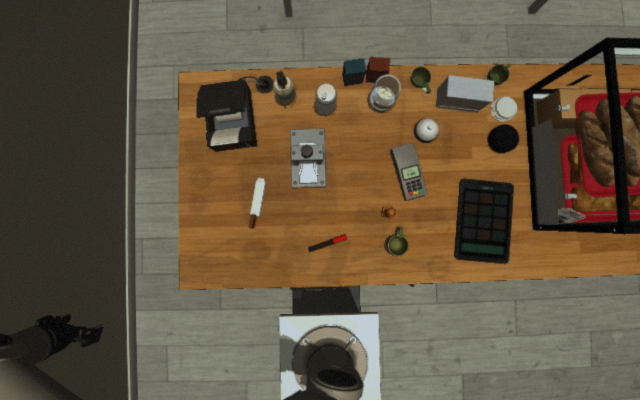

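The top view shows the gauge at about (257,203) with its tab at the lower end, the press at (308,158) with the knob at (307,152), the pen at (327,243), the stamp at (389,211) and the cup at (397,243). In the scene view the knob is at (351,184) and the tab at (248,215). I'll enlarge both.

```bash
python3 - <<'E'
from h import *
a=load('top')['pixels'][115:240,235:345]; b=load('scene')['pixels'][165:250,230:395]
cv2.imwrite('pics/ca.png',cv2.resize(a,None,fx=4.8,fy=4.8,interpolation=cv2.INTER_CUBIC)[...,::-1])
cv2.imwrite('pics/cb.png',cv2.resize(b,None,fx=4.8,fy=4.8,interpolation=cv2.INTER_CUBIC)[...,::-1])
E
```

```text
(no output)
```

View pics/ca.png

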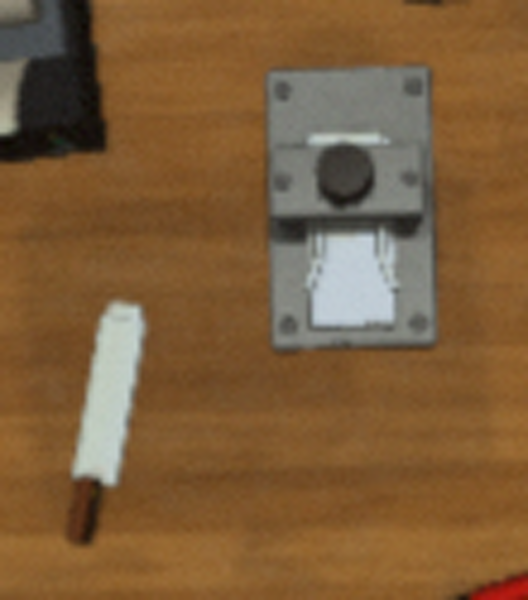

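View pics/cb.png

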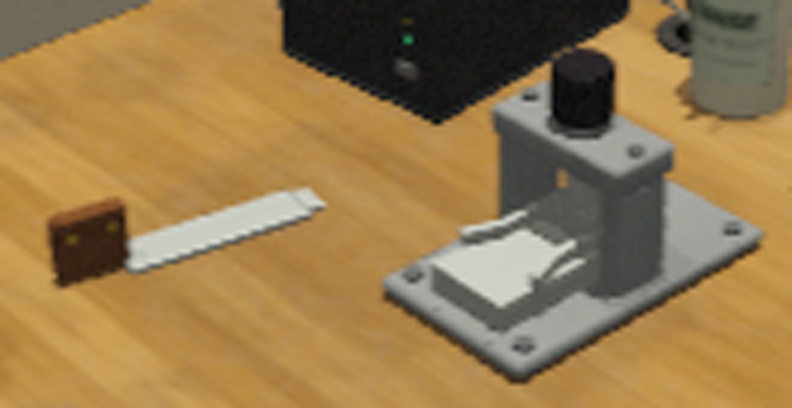

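The enlarged top crop puts the knob top at (344,172), the plate corners at (268,70), (432,66), (436,346) and (273,350), the gauge tip at (124,305) and the tab top from (86,480) to (80,540). In the scene crop the knob top is at (584,62), the plate corners at (384,288), (519,380) and (763,237), the tab top from (57,214) to (118,205) and the tip at (313,200).

```bash
python3 - <<'E'
from h import *
t=load('top');s=load('scene')
A=lambda u,v:(u/4.8+235-.4,v/4.8+115-.4)
B=lambda u,v:(u/4.8+230-.4,v/4.8+165-.4)
for n,a,b in [('knob',(344,172),(584,62)),('FL',(273,350),(384,288)),('FR',(436,346),(519,380)),('BR',(432,66),(763,237)),('tip',(124,305),(313,200)),('tabtopmid',(83,511),(88,211)),('bedFL',(311,327),(432,268)),('bedFR',(395,325),(500,309))]:
    p,e=tri(t,A(*a),s,B(*b)); print(n,p.round(4),round(e,4))
print('plate @z from top, z=.01'); 
for a in [(268,70),(432,66),(436,346),(273,350)]: print(atz(t,*A(*a),.01).round(4), atd(t,*A(*a)).round(4))
print('knob top z.131',atz(t,*A(344,172),.131).round(4), atd(t,*A(344,172)))
for a in [(86,480),(80,541),(83,511)]: print('tab .042',atz(t,*A(*a),.042).round(4))
print('tip',atz(t,*A(124,303),.004).round(4),'bladeback',atz(t,*A(95,482),.004).round(4))
for a in [(311,327),(395,325)]: print('bed',atz(t,*A(*a),.03).round(4),atd(t,*A(*a)))
# knob top & bridge top by depth cloud
for c,n in((t,'t'),(s,'s')):
    f=K(c); d=c['depth'].copy(); v,u=np.mgrid[0:400,0:640]
    p=cv2.undistortPoints(np.stack([u,v],-1).reshape(-1,1,2).astype(float),f,np.array(c['distortion'])).reshape(400,640,2)
    P=np.concatenate([p,np.ones((400,640,1))],-1)*d[...,None]; T=np.array(c['pose']); W=P@T[:3,:3].T+T[:3,3]
    m=(W[...,0]>.5)&(W[...,0]<.8)&(W[...,1]>-.05)&(W[...,1]<.15)
    k=m&(W[...,2]>.12)&(W[...,2]<.14); b=m&(W[...,2]>.088)&(W[...,2]<.1)
    print(n,'knob',k.sum(),W[k].mean(0).round(4),'z',np.percentile(W[k][:,2],[50,90]).round(4))
    r=cv2.minAreaRect((W[b][:,:2]*1000).astype(np.float32)); print(' bridge',b.sum(),r)
    g=(W[...,0]>.3)&(W[...,0]<.65)&(W[...,1]>.12)&(W[...,1]<.35)&(W[...,2]>.03)&(W[...,2]<.06)
    print(' tab',g.sum(),cv2.minAreaRect((W[g][:,:2]*1000).astype(np.float32)),np.percentile(W[g][:,2],90))
E
```

```text
knob [0.6541 0.0495 0.134 ] 0.0034
FL [0.5584 0.104  0.0074] 0.0037
FR [ 0.5577 -0.0047  0.0063] 0.0027
BR [ 0.7455 -0.0064  0.01  ] 0.0005
tip [0.591  0.2049 0.0024] 0.0012
tabtopmid [0.4538 0.2272 0.0451] 0.0023
bedFL [0.5707 0.0774 0.0283] 0.0029
bedFR [0.5699 0.0224 0.0308] 0.0021
plate @z from top, z=.01
[0.7462 0.1041 0.01  ] [7.485e-01 1.048e-01 5.000e-04]
[ 0.7457 -0.0065  0.01  ] [ 0.7485 -0.0067 -0.0017]
[ 0.5563 -0.0038  0.01  ] [ 0.5574 -0.004  -0.0024]
[0.5567 0.105  0.01  ] [ 0.5576  0.1058 -0.0009]
knob top z.131 [0.6534 0.0507 0.131 ] [0.65356223 0.05070425 0.12996338]
tab .042 [0.4728 0.226  0.042 ]
tab .042 [0.4335 0.2307 0.042 ]
tab .042 [0.4528 0.2283 0.042 ]
tip [0.5917 0.205  0.004 ] bladeback [0.472  0.2266 0.004 ]
bed [0.5694 0.0782 0.03  ] [0.57122528 0.07917006 0.01138879]
bed [0.5692 0.023  0.03  ] [0.57109635 0.02315977 0.01027366]
t knob 110 [0.6566 0.05   0.1289] z [0.1289 0.1318]
 bridge 348 ((715.819091796875, 41.33604431152344), (99.66561889648438, 180.7340087890625), 81.9790267944336)
 tab 58 ((454.33538818359375, 231.48434448242188), (12.03674030303955, 41.2735595703125), 77.46466827392578) 0.04262776548969256
s knob 131 [0.6613 0.0429 0.1287] z [0.1306 0.1323]
 bridge 341 ((717.9957885742188, 37.691490173339844), (98.44654083251953, 182.84934997558594), 79.98209381103516)
 tab 102 ((456.0940856933594, 228.20745849609375), (16.362218856811523, 43.659854888916016), 77.63478088378906) 0.043407245041525544
```

```bash
cat >> h.py <<'E'
from scipy.spatial.transform import Rotation as Rn
PO=np.array([.6545,.0503]); PY=np.radians(-.5)
def press(x,y,z):
    c,s=np.cos(PY),np.sin(PY); return [PO[0]+c*x-s*y,PO[1]+s*x+c*y,z]
def shift(goal,gyaw):  # gyaw: yaw of part whose y the fingers close along
    o=bot.get_obs(); q=o['tool_rot']; R=Rn.from_quat(q[[1,2,3,0]]).as_matrix()
    d=R.T@(np.array(goal)-o['eef_pos'])*100
    y=np.arctan2(R[1,1],R[0,1])-np.pi/2; e=(gyaw-y+np.pi/2)%np.pi-np.pi/2
    print('row',d.round(2),'spin',round(-e,3),'| tcp',o['eef_pos'].round(4),'yaw',round(np.degrees(y),2),'tilt',np.degrees(np.arccos(-R[2,2])).round(2),'F',o['contact_force'].round(2),'T',o['torque'].round(3),'w',round(o['gripper_width'],3),'g',round(o['grasp_force'],1),'t',round(o['t'],2))
E
python3 -c "
from h import *
shift([.4535,.228,.10],np.radians(-9.5))"
```

```text
row [-36.73 -32.4   13.1 ] spin -0.13 | tcp [0.1966 0.6452 0.2304] yaw -16.95 tilt 0.09 F [-0.16  0.18  0.49] T [ 0.017  0.01  -0.003] w 0.998 g 0.0 t 0.1
```

```bash
python3 -m jog '[[-36.7,-32.4,13,-0.13],[-36.7,-32.4,13,-0.13],[-36.7,-32.4,13,-0.13],[-36.7,-32.4,13,-0.13],[-36.7,-32.4,13,-0.13],[-36.7,-32.4,13,-0.13],[-36.7,-32.4,13,-0.13],[-36.7,-32.4,13,-0.13],[-36.7,-32.4,13,-0.13],[-36.7,-32.4,13,-0.13],[-36.7,-32.4,13,-0.13],[-36.7,-32.4,13,-0.13],[-36.7,-32.4,13,-0.13],[-36.7,-32.4,13,-0.13],[-36.7,-32.4,13,-0.13],[-36.7,-32.4,13,-0.13]]' -0.2 40
python3 - <<'E'
from h import *
shift([.4535,.228,.008],np.radians(-9.5))
c=grab('scene');t=grab('top')
a=c['pixels'][120:270,180:380];b=t['pixels'][150:250,220:330]
cv2.imwrite('pics/m1.png',np.vstack([cv2.resize(a,(400,300)),cv2.resize(b,(400,300))])[...,::-1])
E
```

```text
t: 1.43
eef_pos: [0.4527, 0.2307, 0.1015]
tool_rot: [-0.0, 0.082, 0.997, 0.001]
contact_force: [-0.1, 0.5, -0.7]
gripper_width: 0.598
grasp_force: 0.0
row [-0.13 -0.26  9.35] spin 0.002 | tcp [0.4527 0.2307 0.1015] yaw -9.36 tilt 0.06 F [-0.14  0.49 -0.71] T [ 0.009 -0.024  0.028] w 0.598 g 0.0 t 1.43
```

View pics/m1.png

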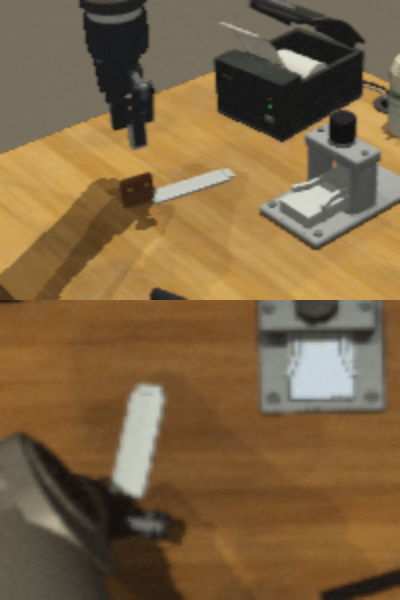

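The gripper is above the tab (scene crop (135,190), fingers at (138,120)), lined up with it. I'll descend and grip.

```bash
python3 -m jog '[[0,-0.1,4,0],[0,-0.1,8,0],[0,-0.1,9.3,0],[0,-0.1,9.3,0],[0,-0.1,9.3,0]]'
python3 -m jog '[[0,0,0,0],[0,0,0,0],[0,0,0,0],[0,0,0,0],[0,0,0,0],[0,0,0,0],[0,0,0,0],[0,0,0,0]]' 1 60
python3 - <<'E'
from h import *
shift([.4535,.228,.008],np.radians(-9.5))
E
```

```text
t: 1.95
eef_pos: [0.4525, 0.2288, 0.0082]
tool_rot: [-0.001, 0.082, 0.997, -0.0]
contact_force: [-0.2, 0.0, 0.6]
gripper_width: 0.598
grasp_force: 0.0
t: 2.62
eef_pos: [0.4542, 0.2287, 0.0098]
tool_rot: [0.001, 0.083, 0.997, 0.001]
contact_force: [-0.5, 0.1, 7.5]
gripper_width: 0.129
grasp_force: 60.0
row [ 0.06 -0.08  0.18] spin -0.0 | tcp [0.4542 0.2287 0.0098] yaw -9.5 tilt 0.17 F [-0.47  0.05  7.48] T [ 0.016  0.12  -0.039] w 0.129 g 60.0 t 2.62
```

```bash
python3 -m jog '[[0,0,-3,0],[0,0,-6,0],[0,0,-6,0],[0,0,-6,0]]'
python3 - <<'E'
from h import *
shift(press(-.210,0,.070),PY)
E
```

```text
t: 2.95
eef_pos: [0.4544, 0.2286, 0.0702]
tool_rot: [0.002, 0.083, 0.997, 0.001]
contact_force: [-0.7, -0.8, -2.6]
gripper_width: 0.132
grasp_force: 59.0
row [ -1.94 -17.57  -0.03] spin -0.157 | tcp [0.4544 0.2286 0.0702] yaw -9.51 tilt 0.26 F [-0.69 -0.77 -2.64] T [-0.015  0.113  0.028] w 0.132 g 59.0 t 2.95
```

```bash
python3 -m jog '[[-0.5,-4,0,-0.04],[-1,-8,0,-0.08],[-1.5,-12,0,-0.12],[-1.9,-16,0,-0.157],[-1.9,-17.6,0,-0.157],[-1.9,-17.6,0,-0.157],[-1.9,-17.6,0,-0.157],[-1.9,-17.6,0,-0.157]]'
python3 - <<'E'
from h import *
shift(press(-.210,0,.070),PY)
c=grab('scene');t=grab('top')
a=c['pixels'][170:270,240:400];b=t['pixels'][125:225,270:350]
cv2.imwrite('pics/m2.png',np.hstack([cv2.resize(a,(440,275)),np.zeros((275,10,3),np.uint8),cv2.resize(b,(220,275))])[...,::-1])
cv2.imwrite('pics/m2.png',np.hstack([np.vstack([cv2.resize(a,(400,250),interpolation=2),np.zeros((250,400,3),np.uint8)]),cv2.resize(b,(400,500),interpolation=2)])[...,::-1])
E
```

```text
t: 3.62
eef_pos: [0.4427, 0.0519, 0.0679]
tool_rot: [-0.0, 0.004, 1.0, 0.0]
contact_force: [-0.8, -0.5, -1.7]
gripper_width: 0.134
grasp_force: 59.0
row [-0.18  0.02 -0.21] spin 0.001 | tcp [0.4427 0.0519 0.0679] yaw -0.46 tilt 0.04 F [-0.85 -0.48 -1.72] T [ 0.052  0.079 -0.005] w 0.134 g 59.0 t 3.62
```

View pics/m2.png

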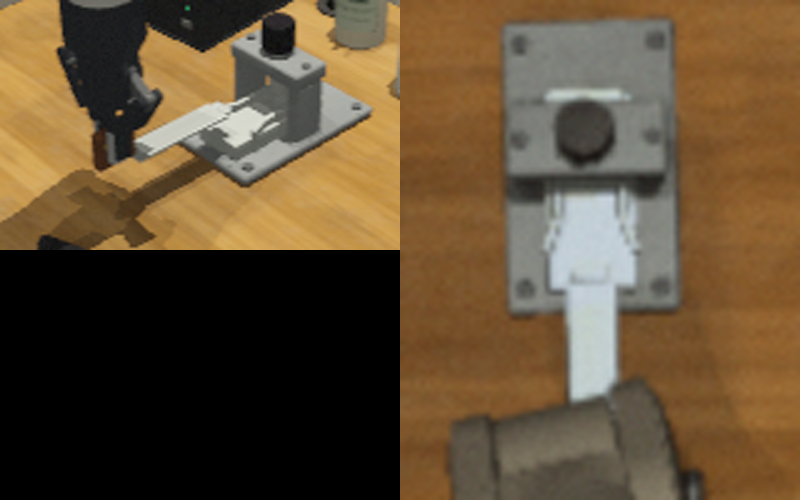

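The blade tip (top crop (590,282)) is centred on the bed (592) over its front edge. I'll lower it onto the bed.

```bash
python3 -m jog '[[-0.2,0,1,0],[-0.2,0,2.2,0],[-0.2,0,2.2,0],[-0.2,0,2.2,0]]'
python3 -m jog '[[0,0,0.2,0],[0,0,0.2,0],[0,0,0.2,0]]'
python3 -m jog '[[0,0,0.2,0],[0,0,0.2,0],[0,0,0.2,0]]'
python3 - <<'E'
from h import *
shift(press(-.200,0,.040),PY)
E
```

```text
t: 4.05
eef_pos: [0.4442, 0.0516, 0.0454]
tool_rot: [-0.001, 0.004, 1.0, -0.0]
contact_force: [0.3, -0.0, -1.4]
gripper_width: 0.132
grasp_force: 58.9
t: 4.3
eef_pos: [0.4451, 0.0512, 0.0445]
tool_rot: [0.0, 0.004, 1.0, 0.0]
contact_force: [-0.3, -0.1, -1.0]
gripper_width: 0.128
grasp_force: 58.9
t: 4.55
eef_pos: [0.4449, 0.0511, 0.0424]
tool_rot: [0.0, 0.004, 1.0, 0.0]
contact_force: [0.0, 0.4, -1.4]
gripper_width: 0.127
grasp_force: 58.9
row [-0.96  0.11  0.24] spin -0.0 | tcp [0.4449 0.0511 0.0424] yaw -0.51 tilt 0.01 F [ 0.02  0.37 -1.42] T [ 0.031  0.055 -0.02 ] w 0.127 g 58.9 t 4.55
```

```bash
python3 -m jog '[[-0.5,0.05,0.1,0],[-1.5,0.08,0.1,0],[-2.5,0.08,0.1,0],[-2.5,0.08,0.1,0],[-2.5,0.08,0.1,0]]'
python3 -m jog '[[0,0,0.1,0],[0,0,0.1,0],[0,0,0.1,0]]'
python3 -m jog '[[0,0,0.1,0],[0,0,0.1,0],[0,0,0.1,0]]'
python3 - <<'E'
from h import *
shift(press(-.110,0,.040),PY)
c=grab('scene');t=grab('top')
a=c['pixels'][190:250,270:370]
cv2.imwrite('pics/m3.png',cv2.resize(a,(800,480),interpolation=2)[...,::-1])
E
```

```text
t: 4.97
eef_pos: [0.4711, 0.0517, 0.0413]
tool_rot: [0.0, 0.005, 1.0, 0.0]
contact_force: [-0.8, -0.8, -0.6]
gripper_width: 0.13
grasp_force: 59.0
t: 5.22
eef_pos: [0.4696, 0.0516, 0.0402]
tool_rot: [-0.0, 0.004, 1.0, -0.0]
contact_force: [-1.3, -0.8, -1.7]
gripper_width: 0.129
grasp_force: 59.0
t: 5.47
eef_pos: [0.4695, 0.0516, 0.0395]
tool_rot: [-0.0, 0.004, 1.0, 0.0]
contact_force: [-3.1, 0.6, 4.1]
gripper_width: 0.129
grasp_force: 59.9
row [-7.5   0.03 -0.06] spin -0.0 | tcp [0.4695 0.0516 0.0395] yaw -0.5 tilt 0.02 F [-3.09  0.65  4.1 ] T [-0.008  0.212  0.008] w 0.129 g 59.9 t 5.47
```

View pics/m3.png

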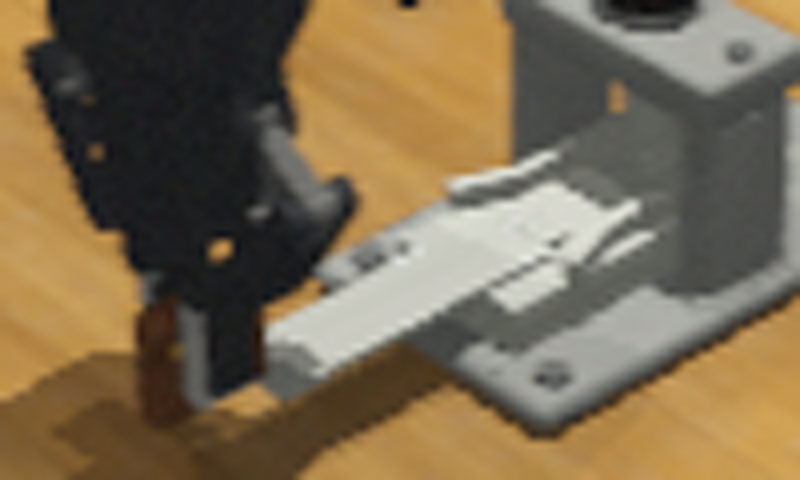

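The blade is lying on the bed with its tip at the channel throat, contact is felt, and its height matches. I'll slide it in.

```bash
python3 -m jog '[[-0.6,0,0,0],[-1.2,0,0,0],[-1.8,0,0,0],[-2.4,0,0,0],[-3,0,0,0],[-3,0,0,0],[-3,0,0,0]]'
python3 - <<'E'
from h import *
shift(press(-.110,0,.040),PY)
E
```

```text
t: 6.15
eef_pos: [0.5011, 0.0515, 0.0395]
tool_rot: [0.001, 0.004, 1.0, 0.0]
contact_force: [1.0, 0.1, 1.7]
gripper_width: 0.134
grasp_force: 59.6
row [-4.34  0.02 -0.04] spin -0.0 | tcp [0.5011 0.0515 0.0395] yaw -0.51 tilt 0.11 F [0.99 0.13 1.72] T [-0.02  -0.397 -0.014] w 0.134 g 59.6 t 6.15
```

```bash
python3 -m jog '[[-0.6,0,0,0],[-1.2,0,0,0],[-1.8,0,0,0],[-2.4,0,0,0],[-3,0,0,0],[-3.6,0,0,0],[-3.6,0,0,0],[-3.6,0,0,0]]'
python3 -m jog '[[-0.2,0,0,0],[-0.4,0,0,0],[-0.6,0,0,0],[-0.6,0,0,0]]'
python3 - <<'E'
from h import *
shift(press(-.110,0,.040),PY)
E
```

```text
t: 6.82
eef_pos: [0.5355, 0.0511, 0.0396]
tool_rot: [-0.001, 0.004, 1.0, 0.0]
contact_force: [-4.2, -0.7, 7.9]
gripper_width: 0.128
grasp_force: 60.5
t: 7.15
eef_pos: [0.54, 0.0511, 0.0397]
tool_rot: [-0.002, 0.004, 1.0, -0.0]
contact_force: [-10.0, 0.3, 14.3]
gripper_width: 0.131
grasp_force: 61.5
row [-0.45  0.02 -0.03] spin 0.0 | tcp [0.54   0.0511 0.0397] yaw -0.49 tilt 0.23 F [-10.03   0.28  14.29] T [0.039 1.702 0.023] w 0.131 g 61.5 t 7.15
```

```bash
python3 -m jog '[[0,0,-0.1,0],[0,0,-0.1,0],[0,0,-0.1,0]]'
python3 -m jog '[[-0.1,0,0,0],[-0.2,0,0,0],[-0.3,0,0,0],[-0.3,0,0,0],[-0.3,0,0,0]]'
python3 - <<'E'
from h import *
shift(press(-.110,0,.040),PY)
E
```

```text
t: 7.4
eef_pos: [0.5419, 0.0509, 0.04]
tool_rot: [-0.0, 0.004, 1.0, -0.0]
contact_force: [0.7, 0.6, -1.5]
gripper_width: 0.131
grasp_force: 59.1
t: 7.82
eef_pos: [0.545, 0.051, 0.0402]
tool_rot: [-0.0, 0.004, 1.0, -0.0]
contact_force: [0.2, -0.5, -1.4]
gripper_width: 0.13
grasp_force: 59.1
row [0.05 0.03 0.02] spin -0.0 | tcp [0.545  0.051  0.0402] yaw -0.51 tilt 0.01 F [ 0.16 -0.53 -1.4 ] T [ 0.016  0.129 -0.005] w 0.13 g 59.1 t 7.82
```

No resistance yet; I'll go on in small steps until it meets the stop.

```bash
python3 -m jog '[[-0.1,0,0,0],[-0.2,0,0,0],[-0.2,0,0,0],[-0.2,0,0,0]]'
python3 -m jog '[[-0.1,0,0,0],[-0.2,0,0,0],[-0.2,0,0,0],[-0.2,0,0,0]]'
```

```text
t: 8.15
eef_pos: [0.5462, 0.0509, 0.04]
tool_rot: [-0.001, 0.004, 1.0, -0.0]
contact_force: [-1.8, 0.3, -1.6]
gripper_width: 0.131
grasp_force: 59.0
t: 8.48
eef_pos: [0.5462, 0.0508, 0.0398]
tool_rot: [-0.003, 0.004, 1.0, -0.0]
contact_force: [-9.2, -0.7, 3.7]
gripper_width: 0.133
grasp_force: 60.0
```

```bash
python3 -m jog '[[0.2,0,-0.03,0],[0.2,0,-0.03,0],[0.2,0,-0.03,0],[0.2,0,-0.03,0]]'
python3 -m jog '[[0,0,0,0],[0,0,0,0],[0,0,0,0],[0,0,0,0],[0,0,0,0]]' -0.1
python3 -m jog '[[0,0,-4,0],[0,0,-8,0],[0,0,-12,0],[0,0,-13,0],[0,0,-13,0]]' -0.6
python3 - <<'E'
from h import *
print(bot.get_obs()['q'].round(2))
shift(press(0,0,.150),PY)
E
```

```text
t: 8.82
eef_pos: [0.5462, 0.0509, 0.0404]
tool_rot: [-0.001, 0.004, 1.0, -0.0]
contact_force: [-4.3, -0.9, -1.0]
gripper_width: 0.13
grasp_force: 59.1
t: 9.23
eef_pos: [0.5477, 0.051, 0.0409]
tool_rot: [0.001, 0.004, 1.0, 0.0]
contact_force: [-0.2, -0.3, 0.2]
gripper_width: 0.548
grasp_force: 0.0
t: 9.65
eef_pos: [0.5498, 0.0514, 0.1746]
tool_rot: [0.004, 0.005, 1.0, 0.001]
contact_force: [0.5, 0.3, -0.5]
gripper_width: 0.8
grasp_force: 0.0
[-0.29  0.34  0.1   1.92 -0.04  0.88  1.4 ]
row [-10.45  -0.02   2.54] spin -0.0 | tcp [0.5498 0.0514 0.1746] yaw -0.52 tilt 0.47 F [ 0.55  0.31 -0.52] T [0.006 0.011 0.049] w 0.8 g 0.0 t 9.65
```

```bash
python3 -m jog '[[-4,0,0,0],[-8,0,0,0],[-10.4,0,1,0],[-10.4,0,2.5,0],[-10.4,0,2.5,0],[-10.4,0,2.5,0],[-10.4,0,2.5,0]]' -0.6
python3 - <<'E'
from h import *
shift(press(0,0,.103),PY)
c=grab('top')
cv2.imwrite('pics/m4.png',cv2.resize(grab('scene')['pixels'][150:250,260:400],(700,500),interpolation=2)[...,::-1])
E
```

```text
t: 10.23
eef_pos: [0.6499, 0.05, 0.145]
tool_rot: [-0.001, 0.004, 1.0, -0.0]
contact_force: [-0.9, -0.1, 0.4]
gripper_width: 0.801
grasp_force: 0.0
row [-0.46  0.03  4.2 ] spin 0.0 | tcp [0.6499 0.05   0.145 ] yaw -0.5 tilt 0.1 F [-0.93 -0.1   0.41] T [-0.017 -0.011  0.03 ] w 0.801 g 0.0 t 10.23
```

View pics/m4.png

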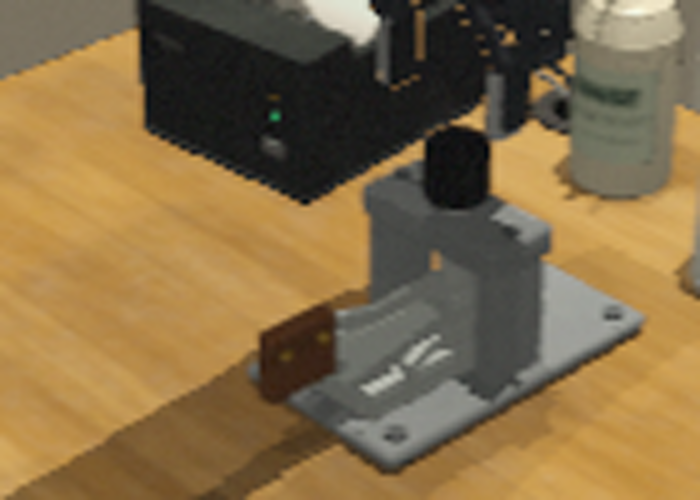

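The gauge is home (tab at (300,350) hard by the bed front), lying flat in the channel, and the open fingers straddle the knob at (457,165). I'll grip the knob.

```bash
python3 -m jog '[[-0.4,0,0,0],[-0.4,0,2,0],[-0.4,0,4,0],[-0.4,0,4.2,0],[-0.4,0,4.2,0]]'
python3 -m jog '[[0,0,0,0],[0,0,0,0],[0,0,0,0],[0,0,0,0],[0,0,0,0],[0,0,0,0]]' 1 60
python3 - <<'E'
from h import *
shift(press(0,0,.103),PY)
E
```

```text
t: 10.75
eef_pos: [0.6541, 0.05, 0.103]
tool_rot: [-0.001, 0.004, 1.0, -0.0]
contact_force: [0.1, -0.3, -0.1]
gripper_width: 0.801
grasp_force: 0.0
t: 11.25
eef_pos: [0.6559, 0.0522, 0.1058]
tool_rot: [0.001, 0.004, 1.0, 0.001]
contact_force: [-2.0, 2.9, 5.7]
gripper_width: 0.378
grasp_force: 59.1
row [ 0.14 -0.19  0.28] spin 0.001 | tcp [0.6559 0.0522 0.1058] yaw -0.43 tilt 0.22 F [-2.01  2.93  5.71] T [0.731 0.365 0.036] w 0.378 g 59.1 t 11.25
```

```bash
T(){ python3 -c "
from h import *
o=bot.get_obs();q=o['tool_rot'];print('yaw',(2*np.degrees(np.arctan2(q[1],q[2]))).round(2),o['torque'].round(3),o['contact_force'].round(1),round(o['t'],2))"; }
python3 -m jog '[[0,0,0,0.06],[0,0,0,0.12]]' >/dev/null; T
python3 -m jog '[[0,0,0,0.06],[0,0,0,0.12]]' >/dev/null; T
python3 -m jog '[[0,0,0,0.06],[0,0,0,0.12]]' >/dev/null; T
```

```text
yaw 7.42 [0.706 0.369 0.21 ] [-1.3  3.5  5.9] 11.42
yaw 14.31 [0.79  0.317 0.151] [-1.  4.  6.] 11.58
yaw 21.17 [0.782 0.293 0.214] [-1.   3.6  6.3] 11.75
```

```bash
T(){ python3 -c "
from h import *
o=bot.get_obs();q=o['tool_rot'];print('yaw',(2*np.degrees(np.arctan2(q[1],q[2]))).round(2),o['torque'].round(3),o['contact_force'].round(1),round(o['t'],2))"; }
python3 -m jog '[[0,0,0,0.06],[0,0,0,0.12]]' >/dev/null; T
python3 -m jog '[[0,0,0,0.06],[0,0,0,0.12]]' >/dev/null; T
python3 -m jog '[[0,0,0,0.06],[0,0,0,0.12]]' >/dev/null; T
```

```text
yaw 28.04 [0.859 0.293 0.202] [-0.9  4.7  5.6] 11.92
yaw 34.9 [0.854 0.258 0.221] [-1.1  4.5  6. ] 12.08
yaw 41.77 [0.888 0.252 0.24 ] [-0.8  6.5  4.8] 12.25
```

```bash
python3 -m jog '[[0,0,0,0],[0,0,0,0],[0,0,0,0],[0,0,-2,0],[0,0,-5,0],[0,0,-5,-0.12],[0,0,-5,-0.24],[0,0,-5,-0.36],[0,0,-5,-0.48],[0,0,-5,-0.6],[0,0,-5,-0.72],[0,0,-5,-0.72]]' -0.5
python3 - <<'E'
from h import *
shift([.5462,.0511,.150],PY)
E
```

```text
t: 13.25
eef_pos: [0.6549, 0.049, 0.1536]
tool_rot: [-0.0, 0.002, 1.0, -0.0]
contact_force: [-0.1, -0.5, -0.1]
gripper_width: 0.755
grasp_force: 0.0
row [10.87  0.16  0.37] spin 0.004 | tcp [0.6549 0.049  0.1536] yaw -0.27 tilt 0.01 F [-0.08 -0.49 -0.08] T [-0.012  0.008 -0.007] w 0.755 g 0.0 t 13.25
```

```bash
python3 -m jog '[[4,0.1,0,0],[8,0.15,0,0],[10.9,0.2,1,0],[10.9,0.2,4,0],[10.9,0.2,8,0],[10.9,0.2,11.2,0],[10.9,0.2,11.2,0],[10.9,0.2,11.2,0]]' -0.2
python3 -m jog '[[0,0,0,0],[0,0,0,0],[0,0,0,0],[0,0,0,0],[0,0,0,0],[0,0,0,0]]' 1 50
python3 - <<'E'
from h import *
shift([.5462,.0511,.0400],PY)
E
```

```text
t: 13.92
eef_pos: [0.5448, 0.0523, 0.0407]
tool_rot: [-0.002, 0.006, 1.0, -0.001]
contact_force: [-0.0, 0.6, 0.3]
gripper_width: 0.602
grasp_force: 0.0
t: 14.42
eef_pos: [0.5475, 0.053, 0.0436]
tool_rot: [0.002, 0.005, 1.0, 0.0]
contact_force: [-0.4, -0.3, 7.0]
gripper_width: 0.132
grasp_force: 51.4
row [ 0.12 -0.19  0.36] spin -0.001 | tcp [0.5475 0.053  0.0436] yaw -0.54 tilt 0.2 F [-0.36 -0.34  7.04] T [-0.201  0.053 -0.01 ] w 0.132 g 51.4 t 14.42
```

```bash
python3 -m jog '[[0,0,-0.2,0],[0,0,-0.2,0],[0,0,-0.2,0]]'
python3 -m jog '[[0.1,0,0,0],[0.2,0,0,0],[0.3,0,0,0]]'
```

```text
t: 14.67
eef_pos: [0.546, 0.0531, 0.044]
tool_rot: [0.0, 0.004, 1.0, 0.0]
contact_force: [0.3, 1.0, -1.2]
gripper_width: 0.134
grasp_force: 50.3
t: 14.92
eef_pos: [0.5432, 0.0531, 0.0437]
tool_rot: [0.0, 0.004, 1.0, 0.0]
contact_force: [1.5, 0.5, -0.3]
gripper_width: 0.129
grasp_force: 50.4
```

No foot force yet (1.5 N). I'll push back home and turn further.

```bash
python3 -m jog '[[-0.2,0,0,0],[-0.4,0,0,0],[-0.45,0,0,0],[-0.45,0,0,0]]'
python3 -m jog '[[0.15,0,0,0],[0.15,0,0,0],[0.15,0,0,0]]'
python3 -m jog '[[0,0,0,0],[0,0,0,0],[0,0,0,0],[0,0,0,0],[0,0,-4,0],[0,0,-8,0],[0,0,-11,0],[0,0,-11,0]]' -0.5
python3 - <<'E'
from h import *
shift([.6545,.0505,.106],PY)
E
```

```text
t: 15.25
eef_pos: [0.5469, 0.053, 0.0437]
tool_rot: [-0.001, 0.004, 1.0, 0.0]
contact_force: [-2.9, 0.9, 5.6]
gripper_width: 0.129
grasp_force: 51.2
t: 15.5
eef_pos: [0.5462, 0.053, 0.0437]
tool_rot: [0.0, 0.004, 1.0, 0.0]
contact_force: [0.9, -0.2, 1.5]
gripper_width: 0.13
grasp_force: 50.7
t: 16.17
eef_pos: [0.5498, 0.0534, 0.1597]
tool_rot: [0.005, 0.005, 1.0, 0.001]
contact_force: [1.1, 0.2, 0.0]
gripper_width: 0.751
grasp_force: 0.0
row [-10.42  -0.21   5.48] spin -0.001 | tcp [0.5498 0.0534 0.1597] yaw -0.53 tilt 0.59 F [1.05 0.21 0.03] T [ 0.026 -0.075  0.035] w 0.751 g 0.0 t 16.17
```

The last back-off may have drawn the gauge about 0.7 mm off the stop. I'll regrip and seat it properly.

```bash
python3 -m jog '[[0,0,4,0],[0,0,8,0],[0,0,11,0],[0,0,11,0],[0,0,11,0]]' -0.2
python3 -m jog '[[0,0,0,0],[0,0,0,0],[0,0,0,0],[0,0,0,0],[0,0,-0.2,0]]' 1 50
python3 -m jog '[[-0.1,0,0,0],[-0.2,0,0,0],[-0.3,0,0,0],[-0.4,0,0,0],[-0.4,0,0,0]]'
```

```text
t: 16.58
eef_pos: [0.5445, 0.0526, 0.0425]
tool_rot: [-0.002, 0.004, 1.0, -0.0]
contact_force: [1.0, -0.2, 1.1]
gripper_width: 0.601
grasp_force: 0.0
t: 17.0
eef_pos: [0.5466, 0.0531, 0.0468]
tool_rot: [0.001, 0.004, 1.0, 0.0]
contact_force: [0.1, 0.1, -1.9]
gripper_width: 0.13
grasp_force: 50.2
t: 17.42
eef_pos: [0.5486, 0.053, 0.0456]
tool_rot: [-0.001, 0.004, 1.0, -0.0]
contact_force: [-5.9, 0.2, 6.0]
gripper_width: 0.129
grasp_force: 51.3
```

```bash
python3 -m jog '[[-0.1,0,-0.05,0],[-0.2,0,-0.05,0],[-0.2,0,-0.05,0]]'
python3 -m jog '[[0.25,0,0,0],[0.25,0,0,0]]'
```

```text
t: 17.67
eef_pos: [0.5486, 0.0529, 0.0456]
tool_rot: [-0.003, 0.004, 1.0, -0.0]
contact_force: [-10.4, 0.8, 8.4]
gripper_width: 0.13
grasp_force: 51.6
t: 17.83
eef_pos: [0.5487, 0.053, 0.0459]
tool_rot: [-0.001, 0.004, 1.0, -0.0]
contact_force: [-2.7, 0.2, 0.4]
gripper_width: 0.131
grasp_force: 50.3
```

```bash
python3 -m jog '[[0,0,0,0],[0,0,0,0],[0,0,0,0],[0,0,0,0],[0,0,-4,0],[0,0,-8,0],[0,0,-11,0],[0,0,-11,0]]' -0.5
python3 - <<'E'
from h import *
shift([.6550,.0510,.103],PY)
E
```

```text
t: 18.5
eef_pos: [0.5537, 0.0533, 0.1625]
tool_rot: [0.005, 0.005, 1.0, 0.001]
contact_force: [0.5, -0.8, 0.4]
gripper_width: 0.749
grasp_force: 0.0
row [-10.06  -0.15   6.06] spin -0.001 | tcp [0.5537 0.0533 0.1625] yaw -0.54 tilt 0.64 F [ 0.47 -0.79  0.35] T [ 0.034 -0.022 -0.016] w 0.749 g 0.0 t 18.5
```

```bash
python3 -m jog '[[-4,0,0,0],[-8,-0.1,0,0],[-10.5,-0.2,0,0],[-10.5,-0.2,1,0],[-10.5,-0.2,4,0],[-10.5,-0.2,5.8,0],[-10.5,-0.2,5.8,0],[-10.5,-0.2,5.8,0]]'
python3 -m jog '[[0,0,0,0],[0,0,0,0],[0,0,0,0],[0,0,0,0],[0,0,0,0]]' 1 60
T(){ python3 -c "
from h import *
o=bot.get_obs();q=o['tool_rot'];print('yaw',(2*np.degrees(np.arctan2(q[1],q[2]))).round(2),o['torque'].round(3),o['contact_force'].round(1),round(o['t'],2))"; }
T
python3 -m jog '[[0,0,0,0.05],[0,0,0,0.1],[0,0,0,0.15]]' >/dev/null; T
python3 -m jog '[[0,0,0,0.05],[0,0,0,0.1],[0,0,0,0.15]]' >/dev/null; T
python3 -m jog '[[0,0,0,0.05],[0,0,0,0.1],[0,0,0,0.15]]' >/dev/null; T
```

```text
t: 19.17
eef_pos: [0.6531, 0.0499, 0.0969]
tool_rot: [-0.002, 0.004, 1.0, -0.0]
contact_force: [-0.5, 0.0, 0.4]
gripper_width: 0.749
grasp_force: 0.0
t: 19.58
eef_pos: [0.6555, 0.0521, 0.1004]
tool_rot: [0.002, 0.004, 1.0, 0.001]
contact_force: [-1.7, 3.9, 5.7]
gripper_width: 0.381
grasp_force: 59.3
yaw 0.43 [0.753 0.433 0.009] [-1.7  3.9  5.7] 19.58
yaw 9.12 [0.778 0.33  0.161] [-0.6  4.1  5.5] 19.83
yaw 17.69 [0.742 0.327 0.188] [-1.3  4.5  5.7] 20.08
yaw 26.28 [0.879 0.306 0.218] [-1.6  5.5  5.2] 20.33
```

```bash
T(){ python3 -c "
from h import *
o=bot.get_obs();q=o['tool_rot'];print('yaw',(2*np.degrees(np.arctan2(q[1],q[2]))).round(2),o['torque'].round(3),o['contact_force'].round(1),round(o['t'],2))"; }
python3 -m jog '[[0,0,0,0.04],[0,0,0,0.08],[0,0,0,0.12]]' >/dev/null; T
python3 -m jog '[[0,0,0,0],[0,0,0,0],[0,0,0,0],[0,0,-2,0],[0,0,-5,0],[0,0,-5,-0.12],[0,0,-5,-0.24],[0,0,-5,-0.36],[0,0,-5,-0.48],[0,0,-5,-0.57],[0,0,-5,-0.57]]' -0.5
python3 - <<'E'
from h import *
shift([.5470,.0520,.041],PY)
E
```

```text
yaw 33.11 [0.897 0.239 0.211] [-0.5  5.   4.5] 20.58
t: 21.5
eef_pos: [0.6544, 0.049, 0.1483]
tool_rot: [0.0, 0.003, 1.0, -0.0]
contact_force: [0.1, 0.2, 0.7]
gripper_width: 0.752
grasp_force: 0.0
row [10.75  0.23 10.72] spin 0.002 | tcp [0.6544 0.049  0.1483] yaw -0.36 tilt 0.02 F [0.15 0.21 0.72] T [-0.006  0.025  0.045] w 0.752 g 0.0 t 21.5
```

```bash
python3 -m jog '[[4,0.1,0,0],[8,0.2,0,0],[10.7,0.25,1,0],[10.7,0.25,4,0],[10.7,0.25,8,0],[10.7,0.25,10.7,0],[10.7,0.25,10.7,0],[10.7,0.25,10.7,0]]' -0.2
python3 -m jog '[[0,0,0,0],[0,0,0,0],[0,0,0,0],[0,0,0,0],[0,0,-0.1,0],[0,0,-0.2,0],[0,0,-0.2,0]]' 1 60
python3 -m jog '[[0.05,0,0,0],[0.1,0,0,0],[0.15,0,0,0]]'
python3 -m jog '[[0.05,0,0,0],[0.1,0,0,0],[0.15,0,0,0]]'
```

```text
t: 22.17
eef_pos: [0.5466, 0.0528, 0.0404]
tool_rot: [-0.001, 0.006, 1.0, -0.001]
contact_force: [1.4, -0.1, -0.5]
gripper_width: 0.6
grasp_force: 0.0
t: 22.75
eef_pos: [0.5484, 0.0533, 0.0436]
tool_rot: [0.001, 0.005, 1.0, 0.0]
contact_force: [4.6, -1.1, -5.2]
gripper_width: 0.129
grasp_force: 58.4
t: 23.0
eef_pos: [0.5471, 0.0535, 0.0434]
tool_rot: [0.001, 0.005, 1.0, 0.0]
contact_force: [5.2, -0.6, -5.2]
gripper_width: 0.129
grasp_force: 58.6
t: 23.25
eef_pos: [0.5457, 0.0536, 0.0434]
tool_rot: [0.001, 0.004, 1.0, 0.0]
contact_force: [4.9, -0.8, -4.9]
gripper_width: 0.133
grasp_force: 58.6
```

The foot now drags, at about 5 N of pull. I'll push back home, add about 0.2 rad, then do the real draw.

```bash
python3 -m jog '[[-0.1,0,0.08,0],[-0.2,0,0.12,0],[-0.3,0,0.12,0],[-0.4,0,0.12,0],[-0.5,0,0.12,0],[-0.5,0,0.12,0]]'
python3 -m jog '[[-0.1,0,0,0],[-0.2,0,0,0],[-0.3,0,0,0],[-0.3,0,0,0]]'
```

```text
t: 23.75
eef_pos: [0.5454, 0.0536, 0.0429]
tool_rot: [-0.004, 0.004, 1.0, 0.0]
contact_force: [-14.8, -0.4, 24.0]
gripper_width: 0.128
grasp_force: 63.0
t: 24.08
eef_pos: [0.5454, 0.0535, 0.0429]
tool_rot: [-0.007, 0.004, 1.0, -0.0]
contact_force: [-23.7, 0.3, 33.9]
gripper_width: 0.131
grasp_force: 64.6
```

Pushing is loading the blade down onto the bed and it has jammed. I'll relieve the down force first.

```bash
python3 -m jog '[[0.3,0,-0.05,0],[0.4,0,-0.1,0],[0.4,0,-0.1,0]]'
python3 -m jog '[[0,0,-0.1,0],[-0.1,0,-0.15,0],[-0.2,0,-0.2,0],[-0.3,0,-0.2,0],[-0.3,0,-0.2,0]]'
```

```text
t: 24.33
eef_pos: [0.5455, 0.0535, 0.0429]
tool_rot: [-0.003, 0.004, 1.0, -0.0]
contact_force: [-8.8, 0.6, 9.9]
gripper_width: 0.13
grasp_force: 61.0
t: 24.75
eef_pos: [0.5474, 0.0533, 0.0435]
tool_rot: [-0.004, 0.004, 1.0, -0.0]
contact_force: [-7.8, 0.3, -0.8]
gripper_width: 0.129
grasp_force: 59.3
```

```bash
python3 -m jog '[[-0.1,0,-0.05,0],[-0.2,0,-0.1,0],[-0.3,0,-0.15,0],[-0.3,0,-0.15,0]]'
python3 -m jog '[[-0.1,0,-0.05,0],[-0.2,0,-0.05,0],[-0.2,0,-0.05,0]]'
```

```text
t: 25.08
eef_pos: [0.549, 0.0532, 0.0444]
tool_rot: [-0.006, 0.004, 1.0, -0.001]
contact_force: [-9.5, 0.2, -2.0]
gripper_width: 0.129
grasp_force: 59.1
t: 25.33
eef_pos: [0.549, 0.0531, 0.0444]
tool_rot: [-0.008, 0.004, 1.0, -0.001]
contact_force: [-13.6, 0.3, 1.8]
gripper_width: 0.135
grasp_force: 59.5
```

```bash
python3 -m jog '[[0.2,0,0,0],[0.35,0,0,0],[0.35,0,0,0]]'
python3 -m jog '[[0,0,0,0],[0,0,0,0],[0,0,0,0],[0,0,0,0],[0,0,-4,0],[0,0,-8,0],[0,0,-11.5,0],[0,0,-11.5,0],[0,0,-11.5,0]]' -0.5
python3 - <<'E'
from h import *
shift([.6550,.0510,.102],PY)
E
```

```text
t: 25.58
eef_pos: [0.5494, 0.0532, 0.0454]
tool_rot: [-0.004, 0.004, 1.0, -0.0]
contact_force: [-7.1, -0.9, -5.3]
gripper_width: 0.131
grasp_force: 58.6
t: 26.33
eef_pos: [0.5553, 0.0538, 0.1648]
tool_rot: [0.003, 0.005, 1.0, 0.001]
contact_force: [0.2, 1.0, -0.9]
gripper_width: 0.745
grasp_force: 0.0
row [-9.94 -0.2   6.35] spin -0.0 | tcp [0.5553 0.0538 0.1648] yaw -0.52 tilt 0.39 F [ 0.2   1.01 -0.93] T [0.056 0.046 0.004] w 0.745 g 0.0 t 26.33
```

```bash
python3 -m jog '[[-4,0,0,0],[-8,-0.1,0,0],[-10.2,-0.2,0,0],[-10.2,-0.2,1,0],[-10.2,-0.2,4,0],[-10.2,-0.2,6.2,0],[-10.2,-0.2,6.2,0],[-10.2,-0.2,6.2,0]]'
python3 -m jog '[[0,0,0,0],[0,0,0,0],[0,0,0,0],[0,0,0,0],[0,0,0,0],[0,0,0,0]]' 1 60
T(){ python3 -c "
from h import *
o=bot.get_obs();q=o['tool_rot'];print('yaw',(2*np.degrees(np.arctan2(q[1],q[2]))).round(2),o['torque'].round(3),o['contact_force'].round(1),round(o['t'],2))"; }
T
python3 -m jog '[[0,0,0,0.05],[0,0,0,0.1],[0,0,0,0.15],[0,0,0,0.2]]' >/dev/null; T
python3 -m jog '[[0,0,0,0],[0,0,0,0]]' >/dev/null; T
python3 -m jog '[[0,0,0,0],[0,0,0,0],[0,0,0,0],[0,0,-2,0],[0,0,-5,0],[0,0,-5,-0.1],[0,0,-5,-0.2],[0,0,-5,-0.2]]' -0.5
python3 - <<'E'
from h import *
shift([.5480,.0525,.041],PY)
E
```

```text
t: 27.0
eef_pos: [0.6529, 0.0503, 0.0978]
tool_rot: [-0.002, 0.004, 1.0, -0.0]
contact_force: [0.8, -0.6, -0.0]
gripper_width: 0.748
grasp_force: 0.0
t: 27.5
eef_pos: [0.6559, 0.0521, 0.1021]
tool_rot: [0.001, 0.004, 1.0, 0.001]
contact_force: [-2.0, 3.1, 7.2]
gripper_width: 0.381
grasp_force: 59.4
yaw 0.45 [ 0.639  0.354 -0.025] [-2.   3.1  7.2] 27.5
yaw 11.99 [0.609 0.365 0.231] [-1.8  4.   5.6] 27.83
yaw 11.93 [ 0.635  0.426 -0.123] [-2.   4.1  6.4] 28.0
t: 28.67
eef_pos: [0.6552, 0.0498, 0.1505]
tool_rot: [0.001, 0.003, 1.0, -0.0]
contact_force: [-0.1, -0.7, 0.6]
gripper_width: 0.753
grasp_force: 0.0
row [10.73  0.2  10.94] spin 0.003 | tcp [0.6552 0.0498 0.1505] yaw -0.35 tilt 0.06 F [-0.09 -0.67  0.62] T [ 0.018  0.038 -0.006] w 0.753 g 0.0 t 28.67
```

```bash
python3 -m jog '[[4,0.1,0,0],[8,0.2,0,0],[10.7,0.25,1,0],[10.7,0.25,4,0],[10.7,0.25,8,0],[10.7,0.25,10.9,0],[10.7,0.25,10.9,0],[10.7,0.25,10.9,0]]' -0.2
python3 -m jog '[[0,0,0,0],[0,0,0,0],[0,0,0,0],[0,0,0,0],[0,0,0,0],[0,0,-0.1,0],[0,0,-0.15,0],[0,0,-0.15,0]]' 1 60
python3 -m jog '[[0.05,0,0,0],[0.1,0,0,0],[0.15,0,0,0]]'
python3 -m jog '[[0.05,0,0,0],[0.1,0,0,0],[0.15,0,0,0]]'
```

```text
t: 29.33
eef_pos: [0.5467, 0.0533, 0.0399]
tool_rot: [-0.002, 0.006, 1.0, -0.001]
contact_force: [-0.5, -0.7, -0.3]
gripper_width: 0.601
grasp_force: 0.0
t: 30.0
eef_pos: [0.5493, 0.0538, 0.043]
tool_rot: [0.001, 0.005, 1.0, 0.0]
contact_force: [4.8, -1.0, -5.3]
gripper_width: 0.131
grasp_force: 58.4
t: 30.25
eef_pos: [0.5492, 0.0538, 0.0431]
tool_rot: [0.003, 0.005, 1.0, 0.0]
contact_force: [8.4, -0.9, -7.3]
gripper_width: 0.13
grasp_force: 58.3
t: 30.5
eef_pos: [0.5479, 0.0539, 0.0431]
tool_rot: [0.003, 0.005, 1.0, 0.0]
contact_force: [9.0, -0.2, -7.5]
gripper_width: 0.125
grasp_force: 58.3
```

Pull is 9 N. I'll go on drawing slowly and evenly to about 1 cm, with less lift.

```bash
python3 -m jog '[[0.05,0,0.05,0],[0.1,0,0.08,0],[0.15,0,0.1,0],[0.2,0,0.1,0],[0.25,0,0.1,0]]'
python3 -m jog '[[0.05,0,0,0],[0.1,0,0,0],[0.15,0,0,0],[0.2,0,0,0],[0.25,0,0,0]]'
```

```text
t: 30.92
eef_pos: [0.5468, 0.054, 0.0428]
tool_rot: [0.004, 0.005, 1.0, 0.0]
contact_force: [11.5, -1.6, -3.7]
gripper_width: 0.128
grasp_force: 58.8
t: 31.33
eef_pos: [0.5443, 0.0542, 0.0428]
tool_rot: [0.004, 0.005, 1.0, 0.0]
contact_force: [11.2, -0.7, -3.8]
gripper_width: 0.128
grasp_force: 58.7
```

```bash
python3 -m jog '[[0.05,0,0,0],[0.1,0,0,0],[0.15,0,0,0],[0.2,0,0,0],[0.25,0,0,0],[0.3,0,0,0],[0.35,0,0,0],[0.4,0,0,0],[0.45,0,0,0],[0.5,0,0,0]]'
python3 -m jog '[[-0.1,0,0,0],[-0.2,0,0.05,0],[-0.25,0,0.05,0],[-0.25,0,0.05,0]]'
```

```text
t: 32.17
eef_pos: [0.5394, 0.0544, 0.0428]
tool_rot: [0.004, 0.004, 1.0, 0.0]
contact_force: [11.0, 0.2, -5.2]
gripper_width: 0.124
grasp_force: 58.7
t: 32.5
eef_pos: [0.5392, 0.0544, 0.0428]
tool_rot: [0.002, 0.004, 1.0, 0.0]
contact_force: [0.2, 0.1, 11.7]
gripper_width: 0.13
grasp_force: 61.3
```

Steady 11 N pull over 10 mm. Releasing and withdrawing.

```bash
python3 -m jog '[[0,0,-0.05,0],[0,0,-0.05,0],[0,0,-0.05,0],[0,0,-0.05,0],[0,0,-0.05,0],[0,0,-4,0],[0,0,-8,0],[0,0,-12,0],[0,0,-16,0],[2,0,-16,0],[4,0,-16,0],[4,0,-16,0],[4,0,-16,0]]' -0.3
python3 - <<'E'
from h import *
cv2.imwrite('pics/m5.png',np.hstack([cv2.resize(grab('scene')['pixels'][150:300,220:400],(480,400),interpolation=2),cv2.resize(grab('top')['pixels'][120:260,270:350],(229,400),interpolation=2)])[...,::-1])
E
```

```text
t: 33.58
eef_pos: [0.4966, 0.0544, 0.2009]
tool_rot: [-0.0, 0.004, 1.0, 0.0]
contact_force: [-0.2, 0.6, 0.2]
gripper_width: 0.651
grasp_force: 0.0
```

View pics/m5.png

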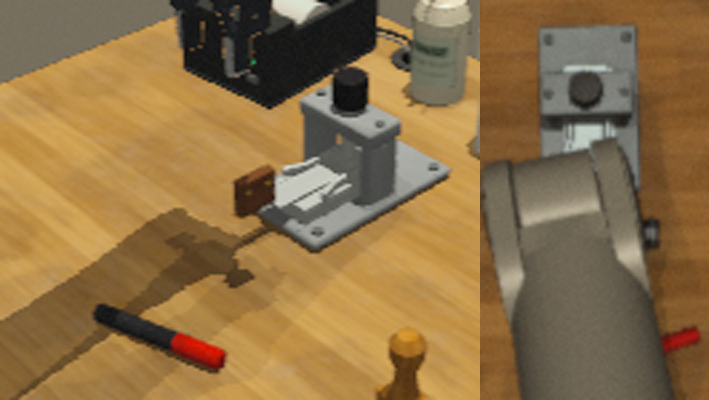

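The gauge lies flat in the channel, drawn about 1 cm (tab at (255,190)). The gripper is clear, and the pen and stamp are where they were.

```bash
python3 -c "
from station import bot
print(bot.hand_in())"
```

```text
the job is handed in; nothing more can be done
None
```

The job is handed in: the gauge was seated against the back stop, the foot tightened until it dragged, and the gauge drawn back about 10 mm and released at a steady pull of about 11 N (asked: about 9 N; I estimate the foot force at 10–11 N), with no result reported back.

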